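Check the sprung teeth of the demonstration quadrant, row end to row end

TASK

Check the six sprung teeth of the big demonstration quadrant: with the fingertips, gently follow the row from the flat front incisor at one end to the back molar at the other, pressing each tooth in turn, one at a time, so that it gives a few millimetres for a moment and springs back, never down onto its hard stop. Finish while holding: the program ends with the fingertips still resting on the back molar, keeping it pressed part-way down. Do not grasp, lift or shove the quadrant, and leave the small things round it where they are.

Things in the scene. Friction and masses are not known exactly. Their poses are not given: they have to be found in the camera images.
- arch: the big demonstration quadrant, loose, 0.9 kg: curved pink gum on a pale foot, 150 x 215 mm in plan, gum top 24 mm above the desk, with six large off-white teeth in a quarter-ellipse row; stands at any yaw. Origin: underside, half-way between the end teeth; z up; in its frame the front incisor is at (-42, +75) mm, the back molar at (+42, -75) mm and the row bulges towards +x +y
- dappen: small white glass dish, 32 mm across, 25 mm high, loose bystander; origin under its centre
- dropper: small dark dropper bottle with a pale cap, 21 mm across, 58 mm high, loose bystander; origin under its centre
- pot: small sand-coloured pot, 36 mm across, 24 mm high, loose bystander; origin under its centre
- handpiece: pale dental handpiece lying down, 19 x 151 x 20 mm along its y, loose bystander; origin under its middle
- small_jaw: small practice jaw block, 22 x 58 x 29 mm, pink with six tiny teeth, loose bystander (not the one to check); origin under its centre
- tooth_1_top (a point): middle of the top of tooth 1 of 6, the first (front) incisor: front end tooth, widest flat blade: biting edge 21 mm along the row, 3 mm thick; the point is level with its highest part, 52 mm above the desk at rest, and moves with the tooth; neighbouring tooth centres are 34 to 43 mm apart
- tooth_1 (a joint): how far tooth 1 is pressed straight down into the gum (m): 0 at rest, 0.008 at its hard stop; a spring pushes it back up (0.7 N to start it moving, then 0.6 N per mm, about 5.5 N at the stop)
- tooth_2_top (a point): middle of the top of tooth 2 of 6, the second incisor: narrower flat blade: edge 15 mm by 3 mm; the point is level with its highest part, 52 mm above the desk at rest, and moves with the tooth; same height as the others
- tooth_2 (a joint): how far tooth 2 is pressed straight down into the gum (m): 0 at rest, 0.008 at its hard stop; a spring pushes it back up (0.7 N to start it moving, then 0.6 N per mm, about 5.5 N at the stop)
- tooth_3_top (a point): middle of the top of tooth 3 of 6, the canine: single pointed tip about 4 mm across; the point is level with its highest part, 52 mm above the desk at rest, and moves with the tooth; same height as the others
- tooth_3 (a joint): how far tooth 3 is pressed straight down into the gum (m): 0 at rest, 0.008 at its hard stop; a spring pushes it back up (0.7 N to start it moving, then 0.6 N per mm, about 5.5 N at the stop)
- tooth_4_top (a point): middle of the top of tooth 4 of 6, the premolar: two blunt cusps side by side across the row, 12 mm apart; the point is level with its highest part, 52 mm above the desk at rest, and moves with the tooth; same height as the others
- tooth_4 (a joint): how far tooth 4 is pressed straight down into the gum (m): 0 at rest, 0.008 at its hard stop; a spring pushes it back up (0.7 N to start it moving, then 0.6 N per mm, about 5.5 N at the stop)
- tooth_5_top (a point): middle of the top of tooth 5 of 6, the first molar: broadest tooth, 29 mm, four blunt cusps 13 mm apart; the point is level with its highest part, 52 mm above the desk at rest, and moves with the tooth; same height as the others
- tooth_5 (a joint): how far tooth 5 is pressed straight down into the gum (m): 0 at rest, 0.008 at its hard stop; a spring pushes it back up (0.7 N to start it moving, then 0.6 N per mm, about 5.5 N at the stop)
- tooth_6_top (a point): middle of the top of tooth 6 of 6, the back molar: tooth at the other end of the row, 27 mm, four blunt cusps about 12 mm apart; the point is level with its highest part, 52 mm above the desk at rest, and moves with the tooth; same height as the others
- tooth_6 (a joint): how far tooth 6 is pressed straight down into the gum (m): 0 at rest, 0.008 at its hard stop; a spring pushes it back up (0.7 N to start it moving, then 0.6 N per mm, about 5.5 N at the stop)

How it is judged:
On the way, in this order (a step that is already met when the one before it is completed fails the run):
1. tooth 1, the first (front) incisor, alone is pressed by the fingers, at least 1.5 mm (value of joint tooth_1 above 0.0015 m and contact force between the fingers and tooth_1 above 0.4 N and value of joint each of tooth_2, tooth_3, tooth_4, tooth_5, tooth_6 below 0.001 m), for 0.2 s.
2. tooth 2, the second incisor, alone is pressed by the fingers, at least 1.5 mm (value of joint tooth_2 above 0.0015 m and contact force between the fingers and tooth_2 above 0.4 N and value of joint each of tooth_1, tooth_3, tooth_4, tooth_5, tooth_6 below 0.001 m), for 0.2 s.
3. tooth 3, the canine, alone is pressed by the fingers, at least 1.5 mm (value of joint tooth_3 above 0.0015 m and contact force between the fingers and tooth_3 above 0.4 N and value of joint each of tooth_1, tooth_2, tooth_4, tooth_5, tooth_6 below 0.001 m), for 0.2 s.
4. tooth 4, the premolar, alone is pressed by the fingers, at least 1.5 mm (value of joint tooth_4 above 0.0015 m and contact force between the fingers and tooth_4 above 0.4 N and value of joint each of tooth_1, tooth_2, tooth_3, tooth_5, tooth_6 below 0.001 m), for 0.2 s.
5. tooth 5, the first molar, alone is pressed by the fingers, at least 1.5 mm (value of joint tooth_5 above 0.0015 m and contact force between the fingers and tooth_5 above 0.4 N and value of joint each of tooth_1, tooth_2, tooth_3, tooth_4, tooth_6 below 0.001 m), for 0.2 s.
6. tooth 6, the back molar, alone is pressed by the fingers, at least 1.5 mm (value of joint tooth_6 above 0.0015 m and contact force between the fingers and tooth_6 above 0.4 N and value of joint each of tooth_1, tooth_2, tooth_3, tooth_4, tooth_5 below 0.001 m), for 0.2 s.
At the end, for the whole second after the job is handed in: The fingers rest on the back molar and keep it pressed 1.5 to 7.3 mm down; the other five teeth are up again (within 1 mm); the quadrant stands flat on the desk within 15 mm of where it was, and each bystander is within 15 mm of where it was (all of step 6 and value of joint tooth_6 below 0.0073 m and distance of each of arch, dappen, dropper, pot, handpiece, small_jaw from where it was at the start of the episode below 0.015 m and height (world z) of arch below 0.004 m and angle between arch's own z axis and vertical below 0.05 rad); the arm keeps its last pose, push and grip.
It fails at once if a tooth is pushed down onto its hard stop (over 7.3 of 8 mm) (value of joint any of tooth_1, tooth_2, tooth_3, tooth_4, tooth_5, tooth_6 above 0.0073 m).
It fails at once if the quadrant is pushed with more than 20 N (contact force between the arm and arch above 20 N).
It fails at once if the fingers push the quadrant with more than 20 N (contact force between the fingers and arch above 20 N).
It fails at once if the quadrant is lifted, tipped or shoved more than 15 mm (height (world z) of arch above 0.006 m or angle between arch's own z axis and vertical above 0.08 rad or distance of arch from where it was at the start of the episode above 0.015 m).
It fails at once if a bystander is moved or lifted more than 15 mm (distance of any of dappen, dropper, pot, handpiece, small_jaw from where it was at the start of the episode above 0.015 m).
It also fails if it takes over 54 s, if anything falls off the work surface, if the arm or the gripper's body presses on something with over 40 N, if the wrist force passes 120 N, or if a joint passes its speed limit or range.

ROBOT

A 6-joint arm with a two-finger parallel gripper is mounted at the origin on a cart in front of the work surface, level with it; the furniture and walls round the work are solid. World frame = base frame: x ahead of the robot, y to its left, z up, the work surface at z = 0. Lengths are in m, angles in rad, forces in N, time in s.
With the tool pointing down it reaches from about 0.325 to 0.9 m from the base axis. Payload 6.1 kg.
Tool frame: the origin (TCP) lies midway between the tips of the shut fingers; the grasp point (between the pads) lies 19 mm behind it; z points along the fingers, y is the line along which they close (so a half turn about z gives the same grasp; the last joint's range is limited). The gripper opens to 85 mm and grips with 20 to 120 N. Pads are 22 mm wide; open, the fingers measure 114 mm over their backs; the gripper's body (76 mm by 85 mm) begins 54 mm behind the grasp point. The pads swing forward as they close: fully open they stand 13 mm farther back than shut.
Start: joints at [1, 0.22, 1.526, -0, 1.395, -0.126], TCP at [0.269, 0.564, 0.231] pointing down, gripper open.
Joint ranges: [-2.98, 2.98], [-0.91, 2.08], [0.09, 2.57], [-1.24, 4.39], [0.2, 2.65], [-2.68, 2.68]. Speed limits (rad/s): [2.57, 2.57, 3.01, 3.14, 3.14, 3.14].

INTERFACE

Orientations are given as [roll, pitch, yaw] about the fixed x, y, z axes, in that order (R = Rz(yaw) Ry(pitch) Rx(roll)).
In Python, from plant import movep, move_l, set_joints, gripper_to, hold, inverse_kinematics, observe, get_image, get_calibration, Unreachable, job_done gives the robot as it stands. Calls block until the motion is done:
- movep(position, orientation): joint-space move of the TCP to a pose.
- move_l(position, feed=0.15, rotation=None, max_force=None): straight line of the TCP; rotation=None keeps the orientation; feed is the mean speed in m/s. With max_force (N) it stops when the force on the tool has changed by that much, and returns True; else False.
- set_joints(angles): joint-space move.
- gripper_to(opening, f_grip=None): finger opening in m; f_grip is the grip in N (None keeps the last); returns when the fingers have stopped.
- hold(seconds).
- inverse_kinematics(position, orientation): joint angles nearest the present ones, or None.
- observe(): the state.
- get_image(name): name is "side" or "top" or "wrist"; returns (picture, depth): 400x640x3 uint8, red, green, blue; 400x640 float32, m along the optical axis (not along the pixel's ray), 0 where there is no reading.
- get_calibration(name): a dict with "intrinsics" (3x3 intrinsics, pixels), "world_from_camera" (4x4, takes a point from camera to world coordinates). Camera axes: x right, y down, z forward; pixel columns grow to the right and rows downward; lengths in m; the calibration is good to about 2 mm. A picture is of the moment at which its call begins: read the wrist's pose just before it. get_calibration takes no time and is no camera call; for the wrist camera it gives the pose at the moment of the call.
A pose or a line that the arm cannot do raises Unreachable and nothing moves.
- job_done(): hands the job in; it is judged then, once.
The state is a dict: "time_s": time; "q": joint angles; "joint_velocities": joint speeds; "joint_torque": joint torques, N m; "eef_pos": TCP position; "tcp_rot": TCP orientation; "ft_force": force on the tool from outside, world axes, zero at the start; "torque": the same for the moment, N m; "opening": finger opening in m; "grasp_force": force on a finger pad.
Only numpy, scipy, OpenCV 4.12 (cv2) and the standard library are available. Lean on these libraries where they do the work, as an engineer would, in place of code of your own. Each camera call takes 0.05 s, during which the arm holds its last target. There are 200 camera calls.

## Working session

There is one attempt and no reset: what is moved stays moved. The work goes in short steps, each a Python script; the robot and the scene stay as the last script left them, time stands still between calls to the robot, and variables do not carry over. Pictures are saved under pics/ and viewed, at most 10 in all, crops included, and the job is handed in when it is done.

```bash
mkdir -p pics; cat > h.py <<'E'
import numpy as np, cv2
from plant import *
def world(name):
    c=get_calibration(name); im,d=get_image(name)
    K=np.array(c["intrinsics"]);T=np.array(c["world_from_camera"])
    v,u=np.mgrid[:d.shape[0],:d.shape[1]]
    P=np.stack([(u-K[0,2])/K[0,0]*d,(v-K[1,2])/K[1,1]*d,d],-1)
    W=P@T[:3,:3].T+T[:3,3]; W[d==0]=np.nan
    return im,W
E
python3 - <<'E'
from h import *
im,W=world("top"); cv2.imwrite("pics/top.png",im[...,::-1]); np.save("W.npy",W);np.save("im.npy",im)
m=(W[...,2]>.040)&(W[...,2]<.062)
n,l,s,c=cv2.connectedComponentsWithStats(m.astype(np.uint8))
for i in range(1,n):
    if s[i,4]>5: p=W[l==i]; print(c[i].round(),s[i,4],p.mean(0).round(4),p[:,2].max().round(4),np.ptp(p,axis=0).round(3))
print(observe()["time_s"],observe()["tcp_rot"])
E
```

```text
[508.  44.] 8275 [ 0.8268 -0.5578  0.0462] 0.0601 [0.195 0.22  0.02 ]
[500. 127.] 91 [ 0.6659 -0.5379  0.0542] 0.062 [0.052 0.035 0.022]
[316. 175.] 47 [ 0.5699 -0.2018  0.0475] 0.0536 [0.01  0.016 0.013]
[297. 179.] 61 [ 0.5623 -0.1686  0.0477] 0.0543 [0.014 0.02  0.014]
[452. 184.] 151 [ 0.5578 -0.4485  0.0552] 0.062 [0.032 0.033 0.022]
[333. 180.] 67 [ 0.5617 -0.2344  0.0454] 0.0538 [0.015 0.017 0.014]
[350. 191.] 121 [ 0.542  -0.265   0.0472] 0.0527 [0.024 0.022 0.012]
[366. 206.] 203 [ 0.5153 -0.2938  0.0481] 0.0532 [0.03  0.03  0.013]
[379. 225.] 178 [ 0.4811 -0.3192  0.048 ] 0.0554 [0.027 0.027 0.015]
[328. 233.] 57 [ 0.4655 -0.2263  0.0516] 0.0594 [0.014 0.015 0.018]
0.05 [-3.13974518e+00 -2.40396723e-04  2.69681902e+00]
```

View pics/top.png

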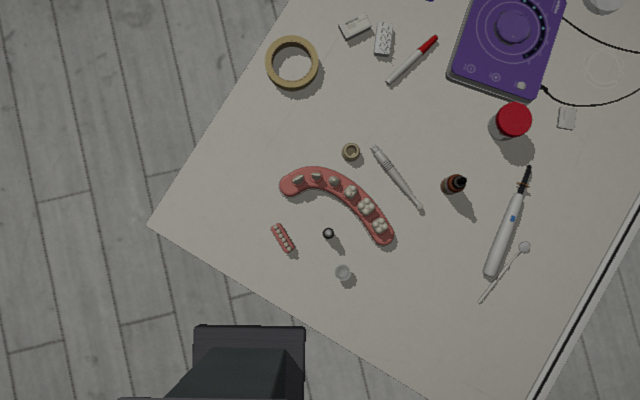

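The top view shows the row: tooth 1 at (297,179) round to tooth 6 at (379,225). The end-to-end distance is 171 mm (172 expected), and it bulges to the far side. The bystanders are clear of it. I'll close the gripper and refine with the wrist camera.

```bash
python3 - <<'E'
from h import *
gripper_to(0.0,20)
movep([.50,-.22,.26],[np.pi,0,-.4+np.pi/2])
hold(.3)
im,W=world("wrist"); cv2.imwrite("pics/w.png",im[...,::-1])
m=(W[...,2]>.043)&(W[...,2]<.062)
n,l,s,c=cv2.connectedComponentsWithStats(m.astype(np.uint8))
for i in range(1,n):
    if s[i,4]>30:
        p=W[l==i]; xy=cv2.minAreaRect(p[:,:2].astype(np.float32)*1000); t=p[p[:,2]>.0495]
        print(c[i].round(),s[i,4],p.mean(0).round(4),np.percentile(p[:,2],98).round(4),np.round(xy[0],1),np.round(xy[1],1),round(xy[2]))
o=observe();print(o["time_s"],o["eef_pos"],o["tcp_rot"],o["q"],o["ft_force"],o["opening"])
E
```

```text
[350. 122.] 128 [ 0.5627 -0.1692  0.0495] 0.0532 [ 563.1 -169.6] [ 9.2 22.3] 25
[365. 145.] 93 [ 0.5703 -0.2023  0.0493] 0.0527 [ 570.9 -202.5] [ 8.7 17.3] 5
[367. 171.] 113 [ 0.5618 -0.2348  0.0474] 0.0527 [ 561.7 -235.8] [16.9 13.1] 67
[297. 195.] 110 [ 0.4671 -0.2264  0.0534] 0.0581 [ 466.5 -227.3] [13.  13.1] 67
[362. 198.] 216 [ 0.5431 -0.2654  0.0485] 0.0522 [ 543.1 -266.1] [19.4 22.4] 70
[351. 225.] 342 [ 0.5159 -0.294   0.0492] 0.0523 [ 515.7 -295. ] [25.6 26.5] 42
[596. 300.] 8618 [ 0.8028 -0.5439  0.047 ] 0.0565 [ 810.4 -549. ] [171.2 141.5] 72
[517. 325.] 175 [ 0.6857 -0.533   0.0531] 0.0618 [ 690.  -535.4] [10.3 38.9] 73
4.0417 [ 0.50009567 -0.21978889  0.25999588] [-3.14158070e+00  7.44909739e-07  1.17121801e+00] [-5.58469007e-01  1.37545964e-02  1.69788309e+00 -2.65329290e-06
  1.42996666e+00 -1.58890321e-01] [-0.00134027 -0.98910131 -0.17803936] 0.00016626959122206103
```

View pics/w.png

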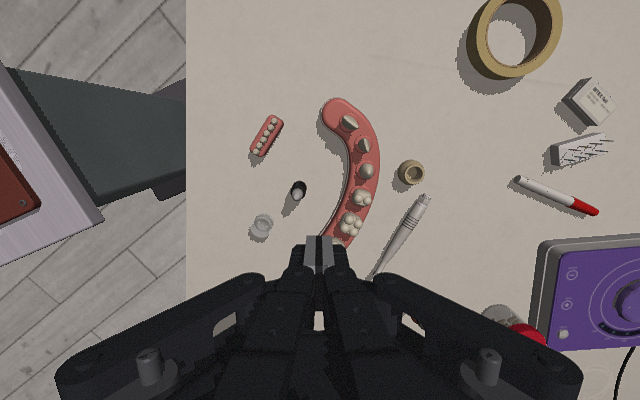

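The wrist view confirms teeth 1–5 at (350,122) to (351,225), with tops at about 52 mm; tooth 6 is hidden behind the fingers. Spacings are 34–42 mm, as expected. Now I'll press tooth 1 and read the force.

```bash
cat > t.py <<'E'
from h import *
P=[(.5629,-.1693),(.5706,-.2024),(.5618,-.235),(.543,-.2657),(.5158,-.2944),(.4818,-.3197)]
Y=np.radians([103,89,66.5,52,41,36])
def press(i,z=.0485,up=True):
    x,y=P[i]; R=[np.pi,0,Y[i]]
    movep([x,y,.072],R); move_l([x,y,.056],feed=.06); hold(.15)
    f0=np.array(observe()["ft_force"])
    s=move_l([x,y,z],feed=.012,max_force=3.6); hold(.4)
    o=observe(); print(i+1,s,o["eef_pos"].round(4),(o["ft_force"]-f0).round(2),f0.round(2),round(o["time_s"],2),flush=True)
    if up: move_l([x,y,.072],feed=.06)
E
python3 - <<'E'
from t import *
movep([*P[0],.12],[np.pi,0,Y[0]])
press(0)
E
```

```text
1 False [ 0.563  -0.1693  0.0486] [ 0.58 -0.94  1.56] [0.2  0.56 0.31] 6.78
```

The force reading is noisy and the press may have been shallow, so I'll repeat tooth 1 a little deeper with averaged forces.

```bash
cat >> t.py <<'E'
def fz(n=12):
    a=[]
    for _ in range(n): hold(.02); a.append(observe()["ft_force"])
    return np.mean(a,0),np.std(a,0)
def press(i,zs=(.048,),up=True):
    x,y=P[i]; R=[np.pi,0,Y[i]]
    movep([x,y,.066],R); move_l([x,y,.056],feed=.06); hold(.1)
    f0,s0=fz()
    for z in zs:
        s=move_l([x,y,z],feed=.015,max_force=5); f,_=fz()
        o=observe(); print(i+1,s,o["eef_pos"].round(4),(f-f0).round(2),s0.round(2),round(o["time_s"],2),flush=True)
    if up: move_l([x,y,.066],feed=.06)
E
python3 - <<'E'
from t import *
press(0,(.0485,.0475,.0468))
E
```

```text
1 False [ 0.5631 -0.1694  0.0488] [ 0.34 -0.33  2.27] [0.48 0.47 0.43] 9.04
1 False [ 0.5631 -0.1694  0.0476] [ 0.61 -0.57  2.71] [0.48 0.47 0.43] 9.49
1 False [ 0.5631 -0.1694  0.0469] [ 1.11 -0.72  3.37] [0.48 0.47 0.43] 9.94
```

Depth agrees with a rest height of about 52 mm: about 4.5 mm at z=0.047. On to the remaining teeth.

```bash
python3 - <<'E'
from t import *
for i in range(1,5): press(i,(.0475,))
im,W=world("wrist"); cv2.imwrite("pics/w2.png",im[...,::-1])
im,W=world("top")
m=(W[...,2]>.040)&(W[...,2]<.062)
n,l,s,c=cv2.connectedComponentsWithStats(m.astype(np.uint8))
for i in range(1,n):
    p=W[l==i]
    if 30<s[i,4]<300: print(c[i].round(),s[i,4],p.mean(0).round(4))
E
```

```text
2 False [ 0.5708 -0.2026  0.0477] [-0.18  0.27  2.55] [0.38 0.43 0.51] 12.25
3 False [ 0.562  -0.2351  0.0478] [ 0.59 -0.31  2.99] [0.6  0.47 0.4 ] 14.66
4 False [ 0.5432 -0.2658  0.0477] [0.01 0.1  3.07] [0.45 0.45 0.42] 16.95
5 False [ 0.516  -0.2945  0.0477] [0.18 0.45 2.58] [0.22 0.35 0.43] 19.23
[500. 128.] 93 [ 0.664  -0.5381  0.0537]
[316. 175.] 47 [ 0.5699 -0.2016  0.0477]
[297. 179.] 60 [ 0.5622 -0.1688  0.048 ]
[347. 193.] 47 [ 0.5388 -0.2604  0.0466]
[380. 228.] 105 [ 0.4766 -0.3193  0.0483]
[328. 233.] 57 [ 0.4656 -0.2262  0.0522]
```

View pics/w2.png

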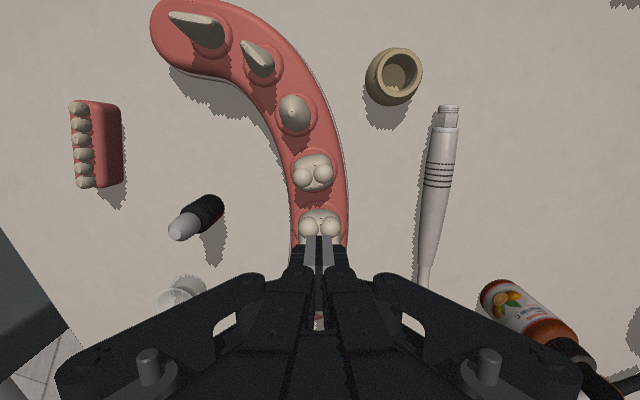

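The wrist view shows the row undisturbed, with the fingers over tooth 5 at (320,230). All five presses read 2.5–3.4 N, i.e. 3–4.5 mm. Now tooth 6, pressed and held.

```bash
python3 - <<'E'
from t import *
press(5,(.0475,),up=False)
hold(.5); print(fz(30)[0].round(2)); 
im,W=world("side"); cv2.imwrite("pics/s.png",im[...,::-1])
E
```

```text
6 False [ 0.482  -0.3199  0.0477] [0.01 0.37 2.91] [0.65 0.43 0.42] 21.61
[ 0.93 -0.69  2.98]
```

View pics/s.png

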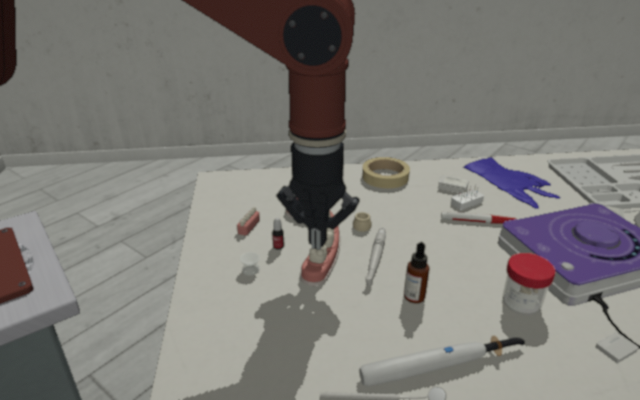

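The side view shows the fingers resting on the near-end molar at (318,245), with everything else in place. About 2.9 N means it is pressed about 4 mm.

```bash
python3 -c "
from plant import *
print(job_done())"
```

```text
the job is handed in; nothing more can be done
None
```

I pressed all six teeth in order, about 3–4.5 mm each judging by the force readings, and handed the job in with the fingertips holding the back molar about 4 mm down; tooth 1 was pressed twice because its first press read shallow, and no verdict came back.

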